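# Count off the rack gaps and push the filter module into the third

## Robot

A 6-joint arm with a two-finger parallel gripper is mounted at the origin on the work surface. World frame = base frame: x ahead of the robot, y to its left, z up, the work surface at z = 0. Lengths are in m, angles in rad, forces in N, time in s.
With the tool pointing down it reaches from about 0.375 to 0.9 m from the base axis. Payload 3.1 kg.
Tool frame: the origin (TCP) lies on the front face of the gripper's body, between the roots of the fingers; the fingertips stand 73 mm ahead of it and the grasp point (between the pads) lies 54 mm ahead of it (manip.finger_overhang is the distance from the TCP to the fingertips, in m); z points along the fingers, y is the direction in which the jaws open and shut (so a half turn about z gives the same grasp; the last joint's range is limited). The gripper opens to 85 mm and grips with 20 to 120 N. Pads are 22 mm wide; open, the fingers measure 114 mm over their backs; the gripper's body (76 mm by 85 mm) begins 54 mm behind the grasp point. The pads swing forward as they close: fully open they stand 13 mm farther back than shut.
Start: joints at [-1.44, 0.527, 1.433, -0, 1.181, -0.178], TCP at [0.191, -0.595, 0.304] pointing down, gripper open.
Joint ranges: [-3.08, 3.08], [-0.75, 2.2], [0.22, 2.44], [-1.43, 4.57], [0, 2.65], [-2.85, 2.85]. Speed limits (rad/s): [2.79, 2.79, 3.14, 3.14, 3.14, 3.14].

## Interface

Orientations are given as a unit quaternion [x, y, z, w].
In Python, from station import manip gives the robot as it stands.
- The arm moves only by the tool apply_moves, never from a script. Its argument "increments" is a list that holds one entry, the list of rows, each a list of 4 numbers: the shift along the tool's x, y, z in m, then the turn about the tool's z in degrees. In form: [[[dx, dy, dz, spin], ...]]. A call has 1 to 5 rows; each row shifts and turns the pose as measured when the row begins, along the tool's axes as they then stand; what a row does not reach is not made up. A row lasts 1/10 s, in which the tool goes at most 50 mm and 8.59 degrees, less where a joint would pass 70% of its speed; a pose out of reach is approached as far as the arm can. A call with a gripper value outside its range is refused whole. "fingers" is the opening, from 0 (shut) to 1 (fully open), set as the call begins (left out, the last holds). The fingers move at their own pace and stop on an object; "newtons" is the grip in N (left out, the last holds). Time passes only in rows, so rows that do not move let the fingers close. It gives the time, the measured TCP pose, the force and the opening at its end, in the units of the state.
- manip.sense(): the state, without advancing time (a new reading comes with each control period).
- manip.snapshot(name): name is "scene" or "top" or "wrist"; returns (picture, depth): 400x640x3 uint8, red, green, blue; 400x640 float32, m along the optical axis (not along the pixel's ray), 0 where there is no reading.
- manip.camera_model(name): a dict with "mtx" (3x3 intrinsics, pixels), "R" (3x3) and "t" (3): a world point X has camera coordinates R X + t; the wrist camera has in their place "mount" (4x4, takes a point from camera to tool coordinates, whose origin is the TCP and whose axes are the flange's). Camera axes: x right, y down, z forward; pixel columns grow to the right and rows downward; lengths in m; the calibration is good to about 2 mm. A picture is of the moment at which its call begins: read the wrist's pose just before it. camera_model takes no time and is no camera call.
- manip.sign_off(): hands the job in, once; it reports no verdict.
The state is a dict: "t": time; "q": joint angles; "qd": joint speeds; "tau": joint torques, N m; "tcp_pos": TCP position; "tool_rot": TCP orientation; "force": force on the tool from outside, world axes, zero at the start; "ft_torque": the same for the moment, N m; "finger_gap": opening from 0.0 (shut) to 1.0 (fully open).
Only numpy, scipy, OpenCV 4.12 (cv2) and the standard library are available. Lean on these libraries where they do the work, as an engineer would, in place of code of your own. Each camera call takes 0.05 s, during which the arm holds its last target.

## Task

The loose red-striped filter module belongs in the third gap of the module rack, counted from the end with the amber pilot lamp. With the fingers closed, first count by touch: run the fingertip along the divider tops from the lamp end, touching the first three dividers one after the other, which brings you to the third gap; then slide the module over the desk with your fingertips and push it end-on into that gap until it stops against the rails at the back. Do not grip, lift or tip the module, leave the dial, the mug and the jar where they are, do not knock the lamp, and finish clear of everything.

Things in the scene. Friction and masses are not known exactly. Their poses are not given: they have to be found in the camera images.
- rack: Grey module rack fixed to the desk, 384 mm wide (y), 60 mm high. Origin: on the desk, mid-row. x points into the gaps, open front to back; y along the row. Dividers at y = -156, -104, -52, 0, 52, 104, 156 mm; six gaps centred at y = -130, -78, -26, 26, 78, 130, 46 mm clear, open in front and above, no floor (the desk). Round back rails, faces at x = +38 mm, heights 14 and 36 mm, are the stop.
- lamp: Chunky amber glass pilot lamp, nickel bezel, 29 mm across, 28 mm tall, fixed on a low block at one end of the rack, at rack y = +174 or -174 mm (it differs between starts); its top is 56 mm above the desk, 4 mm lower than the dividers. The gaps are counted from this end. Origin: centre of its underside.
- plug: Nickel toggle plug, 23 mm across, 24 mm tall, fixed on the like block at the rack's other end. Origin: centre of its underside.
- module: Loose aluminium block, 0.2 to 0.35 kg, 84 mm long (x), 34 wide (y), 46 high; red stripe and two brass sockets (8 mm high) on top. Stands on the desk before the rack, black front plate (-x end) away from it, length within 0.2 rad of rack x. Origin: centre of underside. Home, its origin is at rack x = -4 mm, its plate 12 mm proud of the divider fronts. Slides under 1 to 2 N; push low, under 25 mm.
- dial: Loose brown bakelite tuning dial lying flat, 64 mm across, 28 mm tall. Leave it. Origin: centre of its underside.
- mug: Loose blue mug, 76 mm across, 85 mm tall, handle towards its +y. Leave it. Origin: centre of its underside.
- jar: Loose small glass jar with a steel cap, 52 mm across, 58 mm tall. Leave it. Origin: centre of its underside.
- divider1: Divider 1 of 7 of the rack (1 at rack y = -156 mm, 7 at +156 mm): upright plate 4 mm thick, from rack x = -34 to +44 mm, with a round bead 6 mm thick along its front and top; level top 60 mm above the desk. Origin: on the desk, centre of its foot; axes as the rack's.
- divider2: Divider 2 of 7 of the rack (1 at rack y = -156 mm, 7 at +156 mm): upright plate 4 mm thick, from rack x = -34 to +44 mm, with a round bead 6 mm thick along its front and top; level top 60 mm above the desk. Origin: on the desk, centre of its foot; axes as the rack's.
- divider3: Divider 3 of 7 of the rack (1 at rack y = -156 mm, 7 at +156 mm): upright plate 4 mm thick, from rack x = -34 to +44 mm, with a round bead 6 mm thick along its front and top; level top 60 mm above the desk. Origin: on the desk, centre of its foot; axes as the rack's.
- divider4: Divider 4 of 7 of the rack (1 at rack y = -156 mm, 7 at +156 mm): upright plate 4 mm thick, from rack x = -34 to +44 mm, with a round bead 6 mm thick along its front and top; level top 60 mm above the desk. Origin: on the desk, centre of its foot; axes as the rack's.
- divider5: Divider 5 of 7 of the rack (1 at rack y = -156 mm, 7 at +156 mm): upright plate 4 mm thick, from rack x = -34 to +44 mm, with a round bead 6 mm thick along its front and top; level top 60 mm above the desk. Origin: on the desk, centre of its foot; axes as the rack's.
- divider6: Divider 6 of 7 of the rack (1 at rack y = -156 mm, 7 at +156 mm): upright plate 4 mm thick, from rack x = -34 to +44 mm, with a round bead 6 mm thick along its front and top; level top 60 mm above the desk. Origin: on the desk, centre of its foot; axes as the rack's.
- divider7: Divider 7 of 7 of the rack (1 at rack y = -156 mm, 7 at +156 mm): upright plate 4 mm thick, from rack x = -34 to +44 mm, with a round bead 6 mm thick along its front and top; level top 60 mm above the desk. Origin: on the desk, centre of its foot; axes as the rack's.
Mind the look-alikes: they are no part of the job. Several things have the shape of the module; the one meant has the colours described above.

How it is judged:
On the way, in this order (a step that is already met when the one before it is completed fails the run):
1. a fingertip touches the end divider beside the lamp (((y of lamp in the frame of rack above 0 m and contact force between the fingers and divider7 above 0.2 N) or (y of lamp in the frame of rack below 0 m and contact force between the fingers and divider1 above 0.2 N))), for 0.05 s.
2. then the second divider, past the first gap (((y of lamp in the frame of rack above 0 m and contact force between the fingers and divider6 above 0.2 N) or (y of lamp in the frame of rack below 0 m and contact force between the fingers and divider2 above 0.2 N))), for 0.05 s.
3. then the third divider, past the second gap (((y of lamp in the frame of rack above 0 m and contact force between the fingers and divider5 above 0.2 N) or (y of lamp in the frame of rack below 0 m and contact force between the fingers and divider3 above 0.2 N))), for 0.05 s.
4. the module is pushed home in the third gap from the lamp end (((y of lamp in the frame of rack above 0 m and y of module in the frame of rack between 0.015 and 0.037 m) or (y of lamp in the frame of rack below 0 m and y of module in the frame of rack between -0.037 and -0.015 m)) and x of module in the frame of rack between -0.01 and 0.002 m and angle between the x axis of module and the x axis of rack, either way round below 0.22 rad and angle between module's own z axis and vertical below 0.06 rad and height (world z) of module below 0.005 m), for 0.2 s.
At the end, for the whole second after the job is handed in: The module stands on the desk in the third gap from the lamp end, within 6 mm of the back rails, within 11 mm of the gap's centre line and 0.22 rad of its direction (inside the gap it can be no further off), upright (0.06 rad), on the desk (5 mm) and at rest (all of step 4 and linear speed of module below 0.01 m/s); the robot touches nothing.
It fails at once if the module is lifted off the desk (10 mm) or tipped (0.4 rad) (height (world z) of module above 0.01 m or angle between module's own z axis and vertical above 0.4 rad).
It fails at once if the lamp is knocked (8 N) (contact force between any of the arm, the fingers and lamp above 8 N).
It fails at once if the dial, the mug or the jar is moved by 20 mm (distance of any of dial, mug, jar from where it was at the start of the episode above 0.02 m).
It also fails if it takes over 59 s, if anything falls off the work surface, if the arm or the gripper's body presses on something with over 40 N, if the wrist force passes 120 N, or if a joint passes its speed limit or range.

## Working session

There is one attempt and no reset: what is moved stays moved. The work goes in short steps, Python scripts to look and compute and a tool call to move; the robot and the scene stay as the last step left them, time stands still between calls to the robot, and variables do not carry over. Pictures are saved under pics/ and viewed, and the job is handed in when it is done.

Besides the shell and the picture viewer there is one more tool, called after "Request:" by a JSON object that holds its "op" and its "data". apply_moves: Moves the arm, as the interface text tells. Its arguments: {"type":"object","properties":{"increments":{"type":"array","items":{"type":"array","items":{"type":"array","items":{"type":"number"}}}},"fingers":{"type":"number"},"newtons":{"type":"number"}},"required":["increments"]}

```bash
mkdir -p pics; ls; python3 - <<'E'
from station import manip
import cv2
s=manip.sense();print(s)
for n in("scene","top"):
    im,d=manip.snapshot(n);cv2.imwrite(f"pics/{n}0.png",im[:,:,::-1])
    import numpy as np
    np.savez(f"{n}0.npz",im=im,d=d)
    print(manip.camera_model(n), (d>0).mean())
print(manip.finger_overhang)
E
```

```text
pics
{'t': 0.0, 'q': array([-1.43951675e+00,  5.28470098e-01,  1.43393419e+00,  1.63578401e-06,
        1.18141238e+00, -1.78455798e-01]), 'qd': array([-6.22163165e-04,  1.28064133e-03,  6.41658077e-04,  9.83602941e-05,
       -3.44883088e-04,  4.09316982e-04]), 'tau': array([ 1.47212817e-03, -4.42347550e+01, -1.78026885e+01, -1.72851992e-04,
        8.22068949e-03, -1.29334879e-06]), 'tcp_pos': array([ 0.19048191, -0.59465881,  0.3029209 ]), 'tool_rot': array([ 9.88031386e-01,  1.54248969e-01,  2.69838857e-05, -1.11168248e-03]), 'force': array([-0.70718202,  0.59127949, -1.14446334]), 'ft_torque': array([ 0.02929597, -0.02760305, -0.01076854]), 'finger_gap': 0.9971363443193416}
{'mtx': array([[415.57804643,   0.        , 316.73745251],
       [  0.        , 415.57804643, 198.40323637],
       [  0.        ,   0.        ,   1.        ]]), 'R': array([[-0.80407004,  0.5942689 , -0.01777176],
       [ 0.38291355,  0.49476807, -0.78011651],
       [-0.45480609, -0.63407336, -0.6253818 ]]), 't': array([ 0.43210217, -0.17668898,  1.29629178])} 0.99617578125
{'mtx': array([[402.8746367 ,   0.        , 314.28944089],
       [  0.        , 402.8746367 , 186.91594796],
       [  0.        ,   0.        ,   1.        ]]), 'R': array([[ 0.02878508, -0.99954295, -0.00923682],
       [-0.99486163, -0.0277505 , -0.09736652],
       [ 0.09706569,  0.01199206, -0.99520573]]), 't': array([0.00228242, 0.55737262, 1.20489379])} 0.99600390625
0.0726
```

View pics/scene0.png

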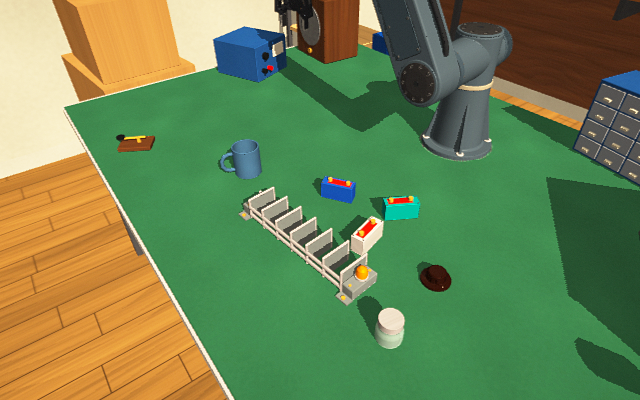

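View pics/top0.png

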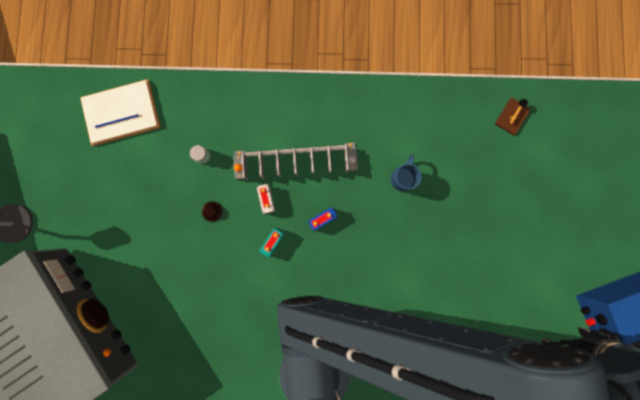

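The scene view shows the rack with the amber lamp at the near end, at (362,270). In the top view the lamp is at (239,167), which is the +y end. The white, red-striped module is at (265,198). The blue (322,219) and teal (272,242) blocks are the look-alikes. The dial is at (211,211), the jar at (200,155) and the mug at (406,177).

```bash
cat > h.py <<'E'
import numpy as np, cv2
from station import manip
def ray(cm,uv,z):
    K,R,t=cm['mtx'],cm['R'],cm['t']
    c=-R.T@t; d=R.T@np.linalg.inv(K)@np.array([uv[0],uv[1],1.])
    return c+d*(z-c[2])/d[2]
def proj(cm,X):
    p=cm['mtx']@(cm['R']@np.asarray(X,float)+cm['t']); return p[:2]/p[2]
def pts(cm,d):
    v,u=np.mgrid[:400,:640]
    p=np.stack([u*d,v*d,d],-1)@np.linalg.inv(cm['mtx']).T
    return (p-cm['t'])@cm['R']
E
python3 - <<'E'
from h import *
for n,(a,b,c,d_) in (("top",(185,130,420,260)),("scene",(215,170,465,350))):
    im=np.load(n+"0.npz")['im']
    k=3 if n=="top" else 3
    cv2.imwrite(f"pics/{n}0z.png",cv2.resize(im[b:d_,a:c,::-1],None,fx=k,fy=k,interpolation=cv2.INTER_CUBIC))
z=np.load("top0.npz");cm=manip.camera_model("top");P=pts(cm,z['d'])
print("desk z",np.median(P[250:280,150:200,2]))
for u,v in((262,165),(279,164),(239,167),(265,198),(211,211),(200,155),(406,177)):
    print((u,v),P[v,u].round(4))
hsv=cv2.cvtColor(z['im'],cv2.COLOR_RGB2HSV)
m=((hsv[...,1]<110)&(hsv[...,2]>130)).astype(np.uint8)
m[:, :]*=1
n,l,st,ce=cv2.connectedComponentsWithStats(m[130:230,185:370].copy())
for i in range(1,n):
    if st[i,4]>20:print(st[i],ce[i]+[185,130])
E
```

```text
desk z 0.0011100453969829396
(262, 165) [0.6196 0.1802 0.032 ]
(279, 164) [0.6246 0.1285 0.0293]
(239, 167) [0.6085 0.2462 0.0535]
(265, 198) [0.5176 0.165  0.0465]
(211, 211) [0.4746 0.3309 0.0264]
(200, 155) [0.6409 0.3643 0.0591]
(406, 177) [ 0.5986 -0.2669  0.0024]
[ 94  13  71  31 444] [317.35585586 153.59009009]
[  4  15  16  16 197] [196.75634518 152.46192893]
[ 49  19  45  29 350] [253.29142857 160.30285714]
[ 71  54  18  30 212] [264.50471698 199.22169811]
```

```bash
ls pics
```

```text
scene0.png
scene0z.png
top0.png
top0z.png
```

View pics/top0z.png

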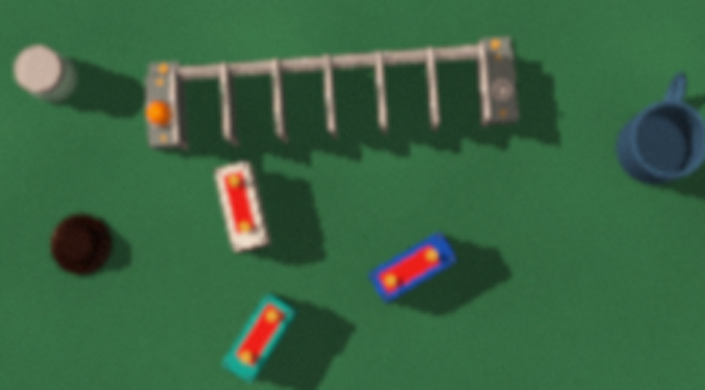

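View pics/scene0z.png

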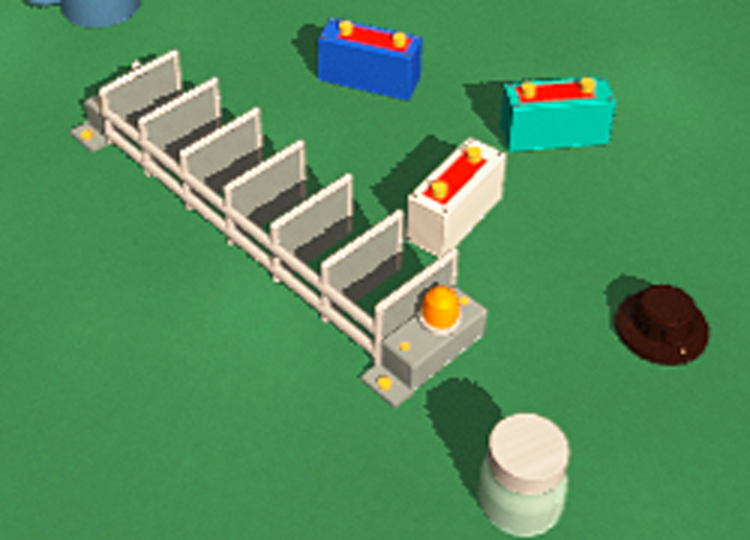

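```bash
python3 - <<'E'
from h import *
for n in("top","scene"):
    z=np.load(n+"0.npz");cm=manip.camera_model(n);P=pts(cm,z['d'])
    print(n,"cam",(-cm['R'].T@cm['t']).round(3))
    m=(P[...,2]>0.05)&(P[...,2]<0.066)&(P[...,0]>0.5)&(P[...,0]<0.72)&(P[...,1]>-0.2)&(P[...,1]<0.3)
    k,l,st,ce=cv2.connectedComponentsWithStats(m.astype(np.uint8))
    for i in range(1,k):
        if st[i,4]<6: continue
        q=P[l==i]; print(st[i],q.mean(0).round(4),"x",q[:,0].min().round(4),q[:,0].max().round(4),"y",q[:,1].min().round(4),q[:,1].max().round(4))
    m=(P[...,2]>0.03)&(P[...,2]<0.06)&(P[...,0]>0.45)&(P[...,0]<0.56)&(P[...,1]>0.12)&(P[...,1]<0.22)
    k,l,st,ce=cv2.connectedComponentsWithStats(m.astype(np.uint8)); i=1+st[1:,4].argmax()
    q=P[l==i];print("mod",st[i],q.mean(0),cv2.minAreaRect(q[:,:2].astype(np.float32)))
cm=manip.camera_model("top")
Z=lambda p:((p[0]+.5)/3-.5+185,(p[1]+.5)/3-.5+130)
for a in((182,143),(230,138),(281,136),(332,130),(383,127),(435,123),(487,120)):print(ray(cm,Z(a),.055).round(4))
print()
for a in((177,72),(224,68),(277,64),(327,60),(378,55),(430,50),(482,43)):print(ray(cm,Z(a),.06).round(4))
print("lamp",ray(cm,Z((157,112)),.05))
print("mod corners",[ray(cm,Z(a),.046).round(4) for a in((216,170),(247,163),(268,243),(236,251))])
E
```

```text
top cam [0.437 0.003 1.253]
[328 145   3  27  51] [ 0.6428 -0.024   0.0604] x 0.6042 0.6818 y -0.0281 -0.0199
[345 144   4  26  50] [ 0.6472 -0.076   0.0599] x 0.6104 0.6867 y -0.0818 -0.0708
[310 147   4  26  52] [0.6369 0.0272 0.06  ] x 0.5997 0.6747 y 0.0229 0.0341
[276 149   4  26  52] [0.6272 0.1307 0.0603] x 0.5899 0.6657 y 0.1244 0.1364
[293 148   4  26  52] [0.6317 0.0789 0.0605] x 0.5948 0.6705 y 0.0736 0.0851
[259 150   4  26  51] [0.6219 0.1823 0.0596] x 0.5852 0.6616 y 0.1763 0.1878
[242 152   3  26  51] [0.6166 0.2336 0.0601] x 0.5784 0.6536 y 0.2278 0.2382
[234 163   7   8  38] [0.6101 0.2512 0.0538] x 0.5996 0.6212 y 0.243 0.2615
[260 187   6   6  17] [0.5425 0.1719 0.0537] x 0.5353 0.5503 y 0.1653 0.1802
mod [257 184  18  30 327] [0.51697797 0.16440568 0.04716738] ((0.5173183083534241, 0.16498778760433197), (0.08381106704473495, 0.03451975807547569), 15.173002243041992)
scene cam [1.005 0.653 0.681]
[248 187  26  17 120] [ 0.6497 -0.0771  0.0561] x 0.6112 0.6868 y -0.0975 -0.0694
[261 196  27  18 124] [ 0.6448 -0.0249  0.056 ] x 0.6049 0.6819 y -0.0314 -0.0196
[275 20
[... 519 characters left out ...]
2392 0.2589
mod [352 216  31  31 530] [0.52187619 0.16809678 0.04412349] ((0.5176644325256348, 0.16362489759922028), (0.0857974961400032, 0.035874102264642715), 17.313554763793945)
[0.5775 0.2254 0.055 ]
[0.5838 0.1776 0.055 ]
[0.5873 0.1266 0.055 ]
[0.5947 0.0758 0.055 ]
[0.5992 0.0249 0.055 ]
[ 0.6046 -0.027   0.055 ]
[ 0.6091 -0.0788  0.055 ]

[0.6483 0.2328 0.06  ]
[0.6537 0.1858 0.06  ]
[0.6592 0.1328 0.06  ]
[0.6646 0.0829 0.06  ]
[0.671  0.0319 0.06  ]
[ 0.6775 -0.02    0.06  ]
[ 0.686  -0.0719  0.06  ]
lamp [0.60878674 0.25298522 0.05      ]
mod corners [array([0.5522, 0.1916, 0.046 ]), array([0.5601, 0.1607, 0.046 ]), array([0.4804, 0.1365, 0.046 ]), array([0.4715, 0.1682, 0.046 ])]
```

```bash
cat >> h.py <<'E'
PSI=0.0984; RO=np.array([0.6285,0.0786])
RX=np.array([np.cos(PSI),np.sin(PSI)]);RY=np.array([-RX[1],RX[0]])
def w2r(p): d=np.asarray(p)[:2]-RO; return np.array([d@RX,d@RY])
def r2w(a,b): return RO+a*RX+b*RY
from scipy.spatial.transform import Rotation as Ro
def go(rx,ry,tipz):
    s=manip.sense();M=Ro.from_quat(s['tool_rot']).as_matrix()
    t=np.r_[r2w(rx,ry),tipz+manip.finger_overhang]
    print("t",s['t'],"rack",w2r(s['tcp_pos']).round(4),"tipz",round(s['tcp_pos'][2]-manip.finger_overhang,4),"F",s['force'].round(2),"gap",round(s['finger_gap'],3))
    print(" tool delta mm",(M.T@(t-s['tcp_pos'])*1000).round(1),"tool x rel rack deg",round(np.degrees(np.arctan2(M[1,0],M[0,0])-PSI),2),"q6",s['q'][5].round(2))
E
python3 -c "
from h import *
go(-.027,.150,.10)"
```

```text
t 0.1 rack [-0.502 -0.627] tipz 0.2304 F [-0.67  0.05  0.14] gap 1.001
 tool delta mm [ 627.5 -659.8  131.9] tool x rel rack deg 12.11 q6 -0.18
```

Request:
{"op": "apply_moves", "data": {"increments": [[[0.033,-0.035,0,0],[0.033,-0.035,0,0],[0.033,-0.035,0,0],[0.033,-0.035,0,0],[0.033,-0.035,0,0]]], "fingers": 0, "newtons": 20}}

```text
t: 0.6
tcp_pos: [0.2944, -0.3773, 0.2999]
tool_rot: [0.989, 0.149, -0.0, 0.0]
force: [0.8, 0.2, -0.4]
finger_gap: 0.138
```

Request:
{"op": "apply_moves", "data": {"increments": [[[0.033,-0.035,0,0],[0.033,-0.035,0,0],[0.033,-0.035,0,0],[0.033,-0.035,0,0],[0.033,-0.035,0,0]]]}}

```text
t: 1.1
tcp_pos: [0.4025, -0.1519, 0.2992]
tool_rot: [0.989, 0.147, -0.0, -0.001]
force: [0.3, -0.5, 0.9]
finger_gap: 0.002
```

Request:
{"op": "apply_moves", "data": {"increments": [[[0.033,-0.035,0,0],[0.033,-0.035,0,0],[0.033,-0.035,0,0],[0.033,-0.035,0,0],[0.033,-0.035,0,0]]]}}

```text
t: 1.6
tcp_pos: [0.5111, 0.0734, 0.2988]
tool_rot: [0.989, 0.147, -0.001, -0.0]
force: [1.3, -1.4, -0.8]
finger_gap: 0.003
```

```bash
python3 -c "
from h import *
go(-.027,.150,.10)"
```

```text
t 1.6 rack [-0.1173  0.0064] tipz 0.2262 F [ 1.26 -1.43 -0.78] gap 0.003
 tool delta mm [ 116.9 -123.   126.2] tool x rel rack deg 11.3 q6 1.2
```

Request:
{"op": "apply_moves", "data": {"increments": [[[0.029,-0.031,0,0],[0.029,-0.031,0,0],[0.029,-0.031,0,0],[0.029,-0.03,0,0],[0,0,0,-8.5]]]}}

```text
t: 2.1
tcp_pos: [0.5888, 0.2382, 0.2966]
tool_rot: [0.974, 0.226, -0.001, -0.001]
force: [-0.1, -1.0, -0.7]
finger_gap: -0.003
```

Request:
{"op": "apply_moves", "data": {"increments": [[[0,0,0.02,-8.5],[0,0,0.02,-8.5],[0,0,0.02,-8.5],[0,0,0.02,-8.5],[0,0,0.02,-8.5]]]}}

```text
t: 2.6
tcp_pos: [0.59, 0.2422, 0.1941]
tool_rot: [0.824, 0.566, 0.002, -0.001]
force: [0.6, -0.0, -1.5]
finger_gap: 0.002
```

Request:
{"op": "apply_moves", "data": {"increments": [[[0,0,0,-8.5],[0,0,0,-8.5],[0,0,0,-8.5],[0,0,0,-8],[0,0,0,0]]]}}

```text
t: 3.1
tcp_pos: [0.5858, 0.2413, 0.1862]
tool_rot: [0.622, 0.783, -0.004, -0.005]
force: [1.2, 1.1, -0.2]
finger_gap: 0.002
```

```bash
python3 -c "
from h import *
go(-.027,.150,.063)"
```

```text
t 3.1 rack [-0.0265  0.1661] tipz 0.1136 F [ 1.2   1.06 -0.23] gap 0.002
 tool delta mm [-16.   -1.9  50.6] tool x rel rack deg 97.43 q6 -0.02
```

Request:
{"op": "apply_moves", "data": {"increments": [[[-0.008,-0.001,0.01,3.5],[-0.008,0,0.01,3.5],[0,0,0.01,0],[0,0,0.01,0],[0,0,0,0]]]}}

```text
t: 3.6
tcp_pos: [0.587, 0.2256, 0.1437]
tool_rot: [0.674, 0.739, -0.005, -0.005]
force: [-1.1, 0.4, -0.6]
finger_gap: 0.003
```

```bash
python3 -c "
from h import *
go(-.027,.150,.063)"
```

```text
t 3.6 rack [-0.0269  0.1503] tipz 0.0711 F [-1.09  0.41 -0.6 ] gap 0.003
 tool delta mm [-0.4 -0.   8.1] tool x rel rack deg 89.63 q6 0.09
```

Request:
{"op": "apply_moves", "data": {"increments": [[[0,0,0.004,0],[0,0,0.003,0],[0,0,0.002,0],[0,0,0.002,0]]]}}

```text
t: 4.0
tcp_pos: [0.5872, 0.2266, 0.1324]
tool_rot: [0.673, 0.739, -0.004, -0.005]
force: [-1.7, -1.3, 10.2]
finger_gap: 0.002
```

Request:
{"op": "apply_moves", "data": {"increments": [[[0,0,0.001,0],[0,0,0.001,0]]]}}

```text
t: 4.2
tcp_pos: [0.5872, 0.2267, 0.1325]
tool_rot: [0.673, 0.739, -0.004, -0.004]
force: [-2.4, -0.4, 5.5]
finger_gap: -0.001
```

Request:
{"op": "apply_moves", "data": {"increments": [[[0,0,-0.006,0],[-0.024,0,0,0],[-0.024,0,0,0],[0,0,0,0]]]}}

```text
t: 4.6
tcp_pos: [0.5929, 0.179, 0.1409]
tool_rot: [0.672, 0.74, -0.002, -0.003]
force: [0.6, 0.1, -0.2]
finger_gap: -0.001
```

```bash
python3 -c "
from h import *
go(-.027,.104,.0605)"
```

```text
t 4.6 rack [-0.0255  0.1035] tipz 0.0683 F [ 0.56  0.05 -0.23] gap -0.001
 tool delta mm [ 0.5 -1.4  7.8] tool x rel rack deg 89.87 q6 0.02
```

Request:
{"op": "apply_moves", "data": {"increments": [[[0,-0.001,0.004,0],[0,0,0.003,0],[0,0,0.002,0],[0,0,0.001,0],[0,0,0.001,0]]]}}

```text
t: 5.1
tcp_pos: [0.5924, 0.1803, 0.1325]
tool_rot: [0.671, 0.741, -0.002, -0.001]
force: [-2.2, -3.6, 8.8]
finger_gap: 0.001
```

Request:
{"op": "apply_moves", "data": {"increments": [[[0,0,0.001,0],[0,0,0.001,0]]]}}

```text
t: 5.3
tcp_pos: [0.5923, 0.1805, 0.1325]
tool_rot: [0.67, 0.743, -0.003, -0.0]
force: [-1.7, -2.9, 7.2]
finger_gap: 0.002
```

Request:
{"op": "apply_moves", "data": {"increments": [[[0,0,-0.006,0],[-0.026,0,0,0],[-0.026,0,0,0],[0,0,0,0]]]}}

```text
t: 5.7
tcp_pos: [0.5978, 0.1312, 0.1394]
tool_rot: [0.668, 0.744, -0.002, -0.0]
force: [0.3, 0.4, 0.2]
finger_gap: -0.001
```

```bash
python3 -c "
from h import *
go(-.027,.052,.0605)"
```

```text
t 5.7 rack [-0.0254  0.0554] tipz 0.0668 F [0.34 0.36 0.24] gap -0.001
 tool delta mm [-3.4 -1.6  6.3] tool x rel rack deg 90.57 q6 -0.07
```

Request:
{"op": "apply_moves", "data": {"increments": [[[-0.003,-0.001,0.003,0],[0,0,0.002,0],[0,0,0.001,0],[0,0,0.001,0],[0,0,0.001,0]]]}}

```text
t: 6.2
tcp_pos: [0.5968, 0.1302, 0.1324]
tool_rot: [0.666, 0.746, -0.003, 0.0]
force: [-2.2, -3.1, 10.1]
finger_gap: 0.002
```

Request:
{"op": "apply_moves", "data": {"increments": [[[0,0,0.001,0],[0,0,0.001,0]]]}}

```text
t: 6.4
tcp_pos: [0.5967, 0.1304, 0.1325]
tool_rot: [0.665, 0.747, -0.003, 0.001]
force: [-1.7, -2.3, 4.9]
finger_gap: -0.001
```

Request:
{"op": "apply_moves", "data": {"increments": [[[0,0,-0.02,0],[0,0,-0.02,0],[0.03,-0.025,0,0],[0.035,-0.025,0,0],[0.03,-0.025,0,0]]], "fingers": 0.45}}

```text
t: 6.9
tcp_pos: [0.5144, 0.2179, 0.1739]
tool_rot: [0.667, 0.745, -0.0, 0.004]
force: [0.4, 0.4, 0.1]
finger_gap: 0.449
```

Request:
{"op": "apply_moves", "data": {"increments": [[[0,0,0,0],[0,0,0,0]]]}}

```text
t: 7.1
tcp_pos: [0.5091, 0.2221, 0.1737]
tool_rot: [0.664, 0.748, -0.002, 0.002]
force: [1.4, 0.5, -0.2]
finger_gap: 0.453
```

```bash
python3 -c "
from h import *
go(-.102,.150,.012)
im,d=manip.snapshot('top');cv2.imwrite('pics/top1.png',cv2.resize(im[130:260,185:420,::-1],None,fx=3,fy=3))
im,d=manip.snapshot('scene');cv2.imwrite('pics/scene1.png',cv2.resize(im[150:330,235:485,::-1],None,fx=3,fy=3))
"
```

```text
t 7.1 rack [-0.1047  0.1546] tipz 0.1011 F [ 1.37  0.45 -0.19] gap 0.453
 tool delta mm [-4.1  2.6 89.1] tool x rel rack deg 91.12 q6 0.1
```

View pics/scene1.png

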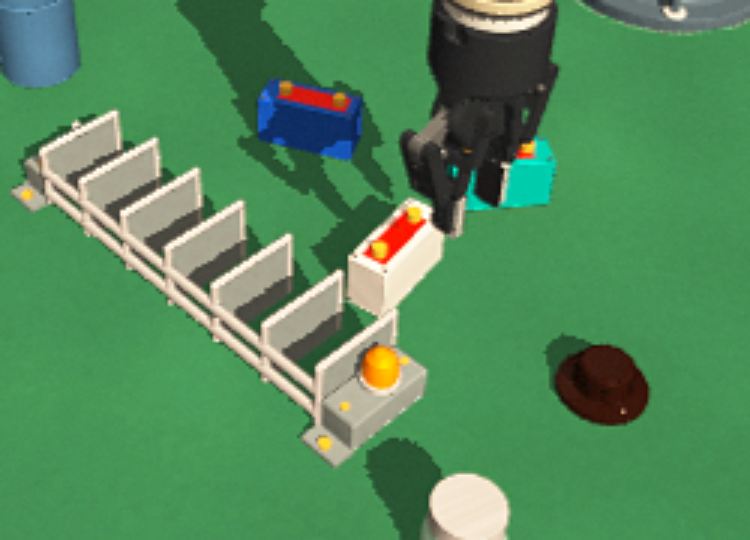

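```bash
python3 -c "
from h import *
z=np.load('top0.npz');cm=manip.camera_model('top');P=pts(cm,z['d'])
for n,(a,b,c,d) in dict(mod=(250,180,285,220),teal=(255,225,290,262),blue=(303,203,345,235)).items():
    q=P[b:d,a:c].reshape(-1,3);q=q[(q[:,2]>.035)&(q[:,2]<.06)]
    r=cv2.boxPoints(cv2.minAreaRect(q[:,:2].astype(np.float32)));print(n,[w2r(p).round(3) for p in r])
"
```

```text
mod [array([-0.146,  0.107]), array([-0.14 ,  0.073]), array([-0.057,  0.087]), array([-0.063,  0.121])]
teal [array([-0.278,  0.098]), array([-0.21 ,  0.048]), array([-0.189,  0.076]), array([-0.257,  0.126])]
blue [array([-0.208, -0.041]), array([-0.17 , -0.116]), array([-0.14 , -0.101]), array([-0.178, -0.025])]
```

Request:
{"op": "apply_moves", "data": {"increments": [[[-0.002,0.002,0.03,1],[0,0,0.03,0],[0,0,0.018,0],[0,0,0.005,0],[0,0,0.002,0]]]}}

```text
t: 7.7
tcp_pos: [0.5195, 0.2163, 0.0868]
tool_rot: [0.674, 0.739, 0.002, 0.005]
force: [0.9, -0.2, 0.1]
finger_gap: 0.451
```

```bash
python3 -c "
from h import *
go(-.100,.130,.009)
"
```

```text
t 7.7 rack [-0.0949  0.1477] tipz 0.0142 F [ 0.86 -0.16  0.08] gap 0.451
 tool delta mm [-17.7  -5.    5.2] tool x rel rack deg 89.64 q6 0.11
```

Request:
{"op": "apply_moves", "data": {"increments": [[[-0.008,-0.003,0.003,0],[-0.008,-0.001,0,0],[-0.008,0,0,0],[-0.008,0,0,0],[-0.008,0,0,0]]]}}

```text
t: 8.2
tcp_pos: [0.5214, 0.173, 0.0864]
tool_rot: [0.674, 0.739, 0.004, 0.007]
force: [0.2, 0.1, -0.4]
finger_gap: 0.447
```

```bash
python3 -c "
from h import *
go(-.100,.054,.011)
"
```

```text
t 8.2 rack [-0.0973  0.1045] tipz 0.0138 F [ 0.24  0.05 -0.38] gap 0.447
 tool delta mm [-50.5  -2.4   3. ] tool x rel rack deg 89.61 q6 0.03
```

```bash
python3 -c "
from h import *
im,d=manip.snapshot('scene');cv2.imwrite('pics/scene2.png',cv2.resize(im[150:330,235:485,::-1],None,fx=3,fy=3))
"
```

```text
(no output)
```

View pics/scene2.png

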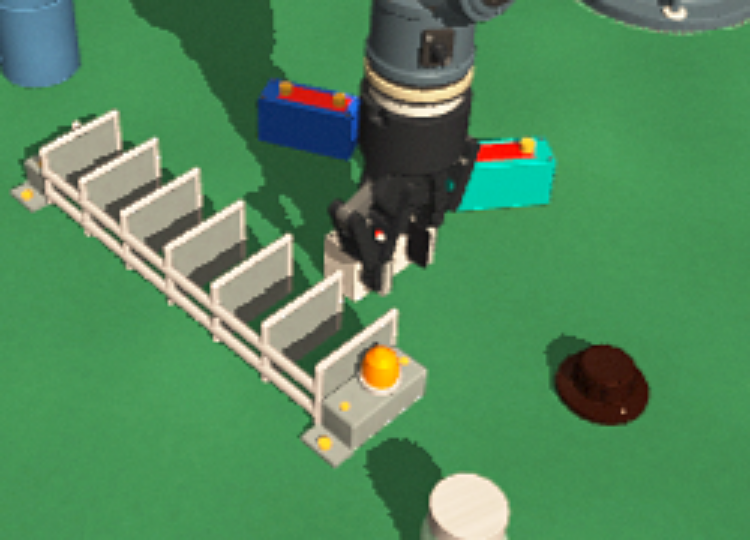

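The two fingertips are flush on the module's long side, at about (380,270) and (425,250) in the crop. They have turned it square to the rack, so I'll keep pushing sideways.

Request:
{"op": "apply_moves", "data": {"increments": [[[-0.008,0,0.002,0],[-0.008,0,0,0],[-0.008,0,0,0],[-0.008,0,0,0],[-0.006,0,0,0]]]}}

```text
t: 8.75
tcp_pos: [0.5255, 0.1312, 0.085]
tool_rot: [0.674, 0.738, 0.005, 0.007]
force: [-0.4, 0.4, -0.1]
finger_gap: 0.45
```

```bash
python3 -c "
from h import *
go(-.100,.054,.011)
"
```

```text
t 8.75 rack [-0.0973  0.0624] tipz 0.0124 F [-0.38  0.41 -0.07] gap 0.45
 tool delta mm [-8.5 -2.6  1.4] tool x rel rack deg 89.56 q6 -0.05
```

Request:
{"op": "apply_moves", "data": {"increments": [[[-0.004,0,0,0],[-0.003,0,0,0],[-0.002,0,0,0],[0,0,0,0]]]}}

```text
t: 9.15
tcp_pos: [0.5265, 0.1205, 0.085]
tool_rot: [0.675, 0.738, 0.005, 0.007]
force: [0.7, 0.0, -0.0]
finger_gap: 0.456
```

Request:
{"op": "apply_moves", "data": {"increments": [[[0.015,0,0,0],[0.015,0,0,0],[0.015,-0.02,-0.03,0],[0,-0.045,-0.02,0],[0,-0.045,-0.02,0]]]}}

```text
t: 9.65
tcp_pos: [0.4153, 0.1606, 0.1517]
tool_rot: [0.675, 0.738, 0.007, 0.01]
force: [0.3, 0.3, 0.4]
finger_gap: 0.451
```

```bash
python3 -c "
from h import *
go(-.190,.026,.09)
for n,w in(('scene',(235,150,485,330)),('top',(185,130,420,260))):
    im,d=manip.snapshot(n);np.savez(n+'3.npz',im=im,d=d);a,b,c,e=w
    cv2.imwrite(f'pics/{n}3.png',cv2.resize(im[b:e,a:c,::-1],None,fx=3,fy=3))
"
```

```text
t 9.65 rack [-0.2041  0.1025] tipz 0.0791 F [0.26 0.3  0.42] gap 0.451
 tool delta mm [-76.4  15.  -10.2] tool x rel rack deg 89.5 q6 0.04
```

View pics/scene3.png

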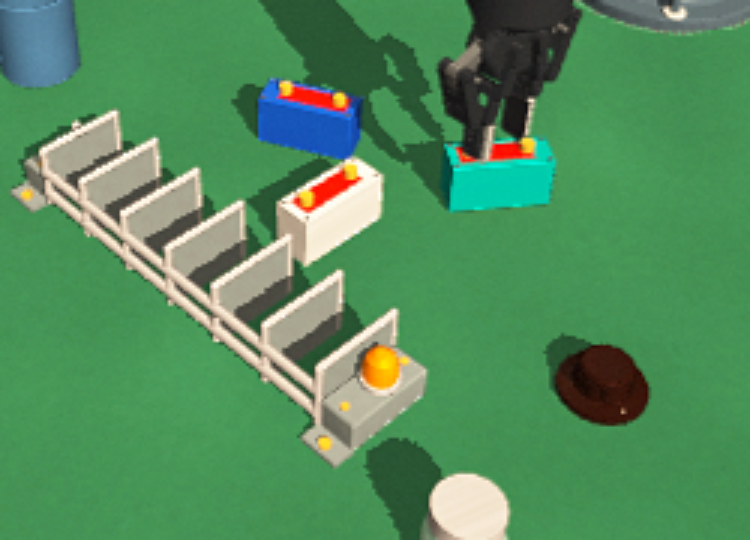

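View pics/top3.png

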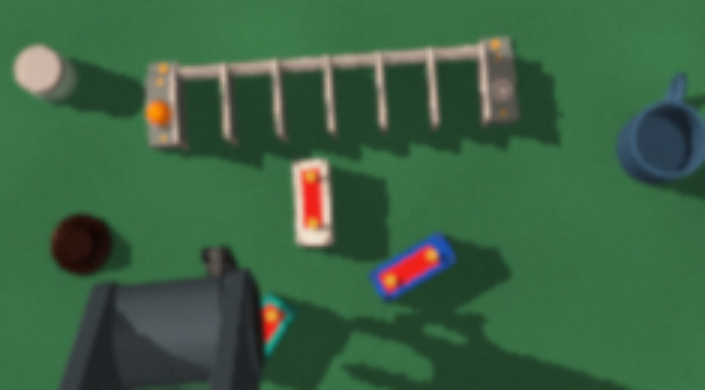

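```bash
cat >> h.py <<'E'
def mod(f,x0=-.16,x1=0.0,y0=-.02,y1=.07):
    z=np.load(f+'.npz');cm=manip.camera_model(f[:-1]);P=pts(cm,z['d'])
    d=P[...,:2]-RO;X=d@RX;Y=d@RY
    m=(X>x0)&(X<x1)&(Y>y0)&(Y<y1)&(P[...,2]>.038)&(P[...,2]<.0575)
    q=np.stack([X[m],Y[m]],-1).astype(np.float32)
    # the module's tops only: split from dividers by height
    print(f,cv2.minAreaRect(q),q.min(0),q.max(0),"z",np.median(P[m][:,2]))
E
python3 -c "
from h import *
mod('top3',x1=-.04);mod('scene3',x1=-.04)
go(-.190,.026,.10)"
```

```text
top3 ((-0.10271775722503662, 0.025036228820681572), (0.033921465277671814, 0.08480378240346909), 89.3401107788086) [-0.14498787  0.00779071] [-0.06020479  0.04181185] z 0.04741553537633646
scene3 ((-0.10407880693674088, 0.0229436457157135), (0.03584017977118492, 0.08706288784742355), 89.06950378417969) [-0.14780396  0.00461689] [-0.0604942  0.0412768] z 0.04577618412372213
t 9.75 rack [-0.2111  0.1028] tipz 0.0799 F [ 0.34  0.34 -0.5 ] gap 0.447
 tool delta mm [-76.8  21.9 -19.4] tool x rel rack deg 89.57 q6 0.04
```

Request:
{"op": "apply_moves", "data": {"increments": [[[0,0,-0.02,0],[-0.025,0.007,-0.01,0],[-0.025,0.007,0,0],[-0.025,0.007,0,0],[0,0,0,8.5]]], "fingers": 0}}

```text
t: 10.25
tcp_pos: [0.4361, 0.0905, 0.1857]
tool_rot: [0.725, 0.689, 0.005, 0.008]
force: [0.9, 0.1, 0.7]
finger_gap: -0.001
```

Request:
{"op": "apply_moves", "data": {"increments": [[[0,0,0,8.5],[0,0,0,8.5],[0,0,0,8.5],[0,0,0,8.5],[0,0,0,8.5]]]}}

```text
t: 10.75
tcp_pos: [0.4386, 0.0931, 0.1859]
tool_rot: [0.927, 0.376, 0.009, 0.006]
force: [-1.0, 0.0, 0.6]
finger_gap: -0.001
```

Request:
{"op": "apply_moves", "data": {"increments": [[[0,0,0,8.5],[0,0,0,8.5],[0,0,0,8.5],[0,0,0,0],[0,0,0,0]]]}}

```text
t: 11.25
tcp_pos: [0.44, 0.097, 0.1858]
tool_rot: [0.987, 0.162, 0.011, 0.004]
force: [0.3, -0.1, -0.4]
finger_gap: -0.003
```

```bash
python3 -c "
from h import *
go(-.175,.025,.012);print(manip.sense()['tool_rot'])"
```

```text
t 11.25 rack [-0.1858  0.0368] tipz 0.1132 F [ 0.25 -0.09 -0.37] gap -0.003
 tool delta mm [  5.8  12.8 101.5] tool x rel rack deg 12.98 q6 1.22
[0.98676715 0.16171743 0.01105795 0.00397205]
```

Request:
{"op": "apply_moves", "data": {"increments": [[[0.003,0.006,0.02,6.5],[0.003,0.005,0.025,6.5],[0,0,0.025,0],[0,0,0.015,0],[0,0,0.005,0]]]}}

```text
t: 11.75
tcp_pos: [0.4545, 0.089, 0.0946]
tool_rot: [0.999, 0.052, 0.016, 0.003]
force: [-0.0, -0.1, 1.5]
finger_gap: -0.001
```

```bash
python3 -c "
from h import *
go(-.165,.025,.012)"
```

```text
t 11.75 rack [-0.1722  0.0274] tipz 0.022 F [-0.02 -0.06  1.49] gap -0.001
 tool delta mm [ 6.9  2.4 10.3] tool x rel rack deg 0.35 q6 1.43
```

Request:
{"op": "apply_moves", "data": {"increments": [[[0,0.002,0.006,0],[0.004,0,0.003,0],[0.006,0,0,0],[0.008,0,0,0],[0.008,0,0,0]]]}}

```text
t: 12.25
tcp_pos: [0.4815, 0.0903, 0.0867]
tool_rot: [0.998, 0.054, 0.014, 0.003]
force: [-0.9, 0.4, -0.4]
finger_gap: 0.001
```

```bash
python3 -c "
from h import *
go(-.06,.025,.012)"
```

```text
t 12.25 rack [-0.1451  0.026 ] tipz 0.0141 F [-0.95  0.37 -0.37] gap 0.001
 tool delta mm [85.   1.9  4.6] tool x rel rack deg 0.58 q6 1.43
```

Request:
{"op": "apply_moves", "data": {"increments": [[[0.008,0.001,0.002,0.5],[0.008,0,0,0],[0.008,0,0,0],[0.008,0,0,0],[0,0,0,0]]]}}

```text
t: 12.75
tcp_pos: [0.5189, 0.0929, 0.0869]
tool_rot: [0.999, 0.05, 0.017, 0.003]
force: [0.3, 0.3, -0.4]
finger_gap: -0.0
```

```bash
python3 -c "
from h import *
go(-.06,.025,.012)
for n,w in(('scene',(235,150,485,330)),('top',(185,130,420,260))):
    im,d=manip.snapshot(n);np.savez(n+'4.npz',im=im,d=d);a,b,c,e=w
    cv2.imwrite(f'pics/{n}4.png',cv2.resize(im[b:e,a:c,::-1],None,fx=3,fy=3))
"
```

```text
t 12.75 rack [-0.1076  0.025 ] tipz 0.0143 F [ 0.26  0.31 -0.43] gap -0.0
 tool delta mm [47.5 -0.   3.9] tool x rel rack deg 0.07 q6 1.44
```

View pics/scene4.png

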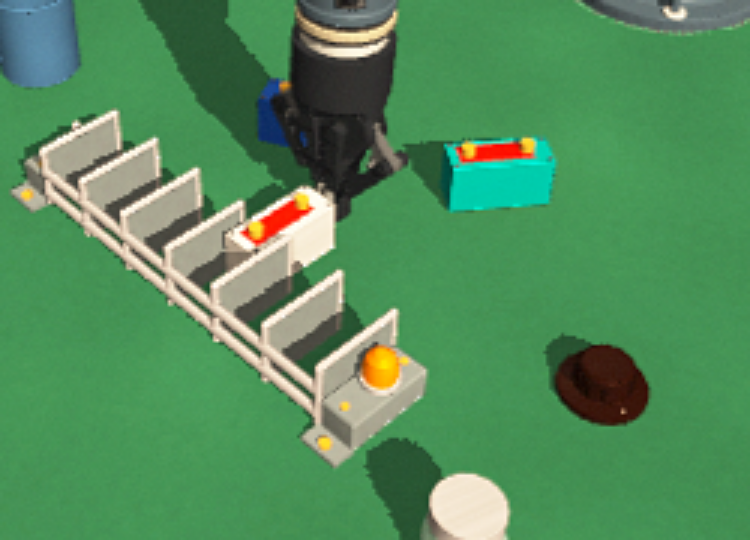

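View pics/top4.png

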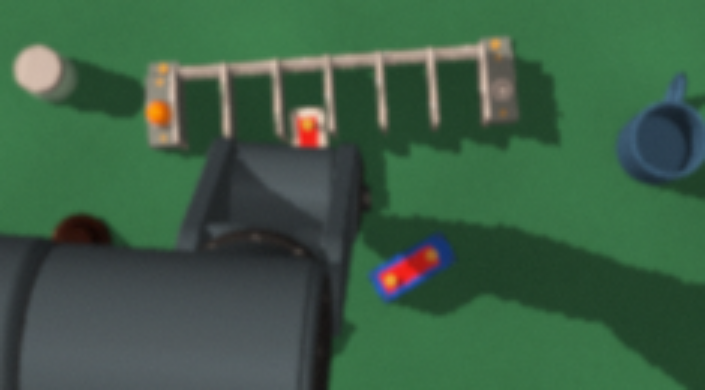

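The module's nose is in the third gap, between the dividers at (277,100) and (330,95) in the top crop. It is straight and clear of both, so I'll push on.

Request:
{"op": "apply_moves", "data": {"increments": [[[0.008,0,0.002,0],[0.008,0,0,0],[0.008,0,0,0],[0.007,0,0,0],[0.004,0,0,0]]]}}

```text
t: 13.35
tcp_pos: [0.5526, 0.0967, 0.085]
tool_rot: [0.999, 0.05, 0.013, 0.003]
force: [-0.6, 0.0, -0.3]
finger_gap: -0.003
```

```bash
python3 -c "
from h import *
go(-.06,.025,.012)"
```

```text
t 13.35 rack [-0.0737  0.0254] tipz 0.0124 F [-0.63  0.   -0.35] gap -0.003
 tool delta mm [13.7  0.4  0.8] tool x rel rack deg 0.06 q6 1.45
```

Request:
{"op": "apply_moves", "data": {"increments": [[[0.004,0,0,0],[0.004,0,0,0],[0.003,0,0,0],[0.002,0,0,0]]]}}

```text
t: 13.75
tcp_pos: [0.5657, 0.098, 0.0851]
tool_rot: [0.999, 0.05, 0.011, 0.003]
force: [-4.5, -1.8, 4.0]
finger_gap: 0.001
```

Request:
{"op": "apply_moves", "data": {"increments": [[[0.002,0,0,0],[0.002,0,0,0]]]}}

```text
t: 13.95
tcp_pos: [0.5662, 0.0982, 0.0849]
tool_rot: [0.999, 0.05, 0.007, 0.003]
force: [-5.0, -1.3, 2.8]
finger_gap: -0.003
```

```bash
python3 -c "
from h import *
go(-.06,.025,.012)"
```

```text
t 13.95 rack [-0.0601  0.0256] tipz 0.0123 F [-5.01 -1.34  2.83] gap -0.003
 tool delta mm [0.  0.6 0.3] tool x rel rack deg 0.11 q6 1.46
```

Request:
{"op": "apply_moves", "data": {"increments": [[[0.001,0,0,0],[-0.006,0,0,0],[-0.015,0,0,0],[-0.02,0,-0.01,0],[-0.015,0,-0.03,0]]]}}

```text
t: 14.45
tcp_pos: [0.5138, 0.0927, 0.1226]
tool_rot: [0.999, 0.05, 0.012, 0.003]
force: [-0.4, 1.2, -0.1]
finger_gap: 0.002
```

Request:
{"op": "apply_moves", "data": {"increments": [[[-0.01,0,-0.04,0],[-0.02,0,-0.04,0],[-0.02,0,-0.04,0],[0,0,-0.02,0],[0,0,0,0]]]}}

```text
t: 14.95
tcp_pos: [0.4618, 0.0883, 0.2697]
tool_rot: [0.999, 0.049, 0.023, 0.003]
force: [0.8, 0.5, -1.0]
finger_gap: -0.003
```

```bash
python3 -c "
from h import *
go(-.06,.025,.012)
for n,w in(('scene',(235,150,485,330)),('top',(185,130,420,260))):
    im,d=manip.snapshot(n);np.savez(n+'5.npz',im=im,d=d);a,b,c,e=w
    cv2.imwrite(f'pics/{n}5.png',cv2.resize(im[b:e,a:c,::-1],None,fx=3,fy=3))
mod('scene5',-.06,.04,.005,.047);mod('top5',-.06,.04,.005,.047)
a=np.load('top0.npz')['d'];b=np.load('top5.npz')['d']
"
```

```text
t 14.95 rack [-0.165   0.0261] tipz 0.1971 F [ 0.76  0.49 -0.99] gap -0.003
 tool delta mm [ 96.4  -0.6 189.7] tool x rel rack deg 0.0 q6 1.43
scene5 ((-0.004183556884527206, 0.021638916805386543), (0.08794467151165009, 0.033637117594480515), 0.8049447536468506) [-0.04812308  0.00507805] [0.03980715 0.0390573 ] z 0.046170196385336704
top5 ((-0.004306752234697342, 0.02386561408638954), (0.0867205485701561, 0.0366780161857605), 1.5377914905548096) [-0.04736125  0.00668606] [0.03944787 0.04336165] z 0.04733107468845398
```

View pics/scene5.png

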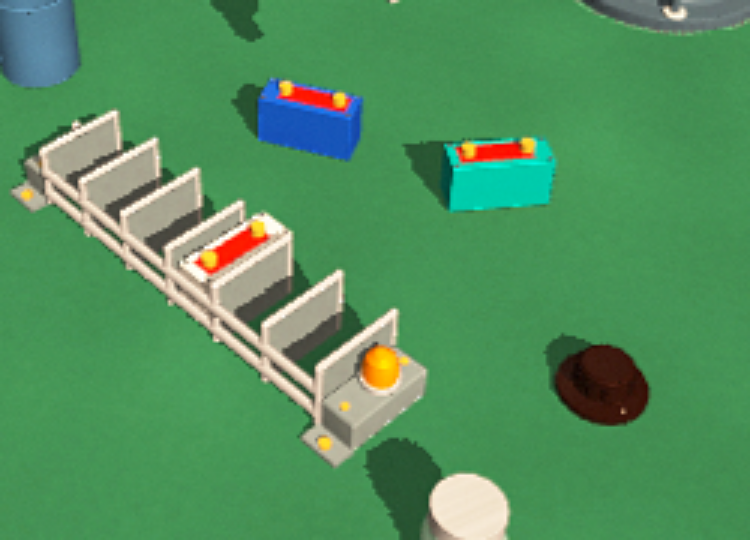

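View pics/top5.png

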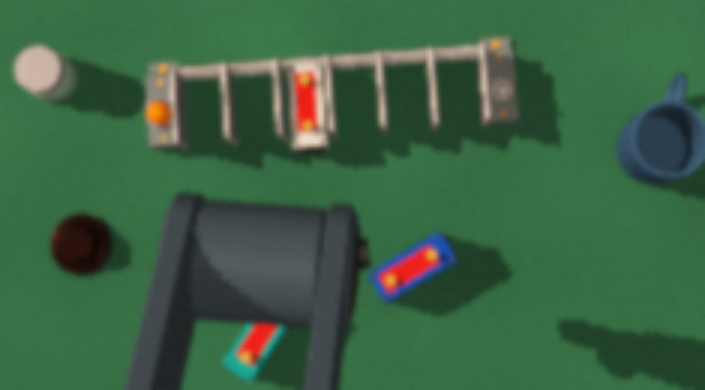

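Request:
{"op": "apply_moves", "data": {"increments": [[[0,0,0,0],[0,0,0,0],[0,0,0,0]]]}}

```text
t: 15.35
tcp_pos: [0.4603, 0.0883, 0.2635]
tool_rot: [0.999, 0.049, 0.017, 0.003]
force: [-0.4, 0.2, -0.9]
finger_gap: 0.005
```

```bash
python3 -c "
from station import manip
print(manip.sign_off(), manip.sense()['t'])"
```

```text
the job is handed in; nothing more can be done
the job is handed in; nothing more can be done
```

The red-striped module is home in the third gap from the lamp end, and I handed the job in at about 15 s.

- **Count by touch:** With the fingers closed, I tapped the tops of dividers 7, 6 and 5 in turn, starting at the lamp. Each tap read about 5–10 N with the fingertip about 60 mm above the desk, the height of the divider tops. I lifted the finger slightly between taps rather than dragging it along.
- **Pushing the module:** I slid it sideways with two part-open fingertips, which also squared it to the rack. I then pushed it end-on with closed fingers until it stopped against the rails at about 5 N.
- **Module position:** The last pictures put it at rack x ≈ -4 mm, within about 1.5° of the gap's direction, with its top at the right height. The two cameras gave y as 24 mm (top) and 22 mm (scene). Both are inside the 15–37 mm limit, and the difference is about the size of the calibration error.
- **Surroundings:** The dial, mug and jar look unmoved in the pictures; I did not measure them. I saw no sign of contact with the lamp. The arm finished with its fingertips about 190 mm above the desk, touching nothing.

No check failed. The closing report gave no verdict.

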